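Set out the tasting display at the pickle stall

TASK

Set out the tasting display: first load the rocking tray with the two squat jars, one centred on the cork pad at each end, so that the tray stands level; only then stand the tall jar in the middle of the round board and the small jar in the middle of the square board. Keep every jar upright, and leave the sauce bottle and the tin where they stand.

Things in the scene. Friction and masses are not known exactly. Their poses are not given: they have to be found in the camera images.
- squat_1: Squat jar, one of two alike: straight round glass jar, same diameter all the way up, paper label and flat white screw lid 16 mm high; 66 mm diameter, 60 mm high, about 0.25 kg. Origin: centre of the underside, z up. Loose, stands on the counter at the start.
- squat_2: The other squat jar, identical to squat_1 (66 mm diameter, 60 mm high). Origin: centre of the underside, z up. 
- tall: Tall jar: straight round glass jar, same diameter all the way up, paper label and flat white screw lid 16 mm high; 54 mm diameter, 125 mm high, 0.2 to 0.4 kg. Origin: centre of the underside, z up. 
- small: Small jar: straight round glass jar, same diameter all the way up, paper label and flat white screw lid 16 mm high; 42 mm diameter, 58 mm high, about 0.1 kg. Origin: centre of the underside, z up. 
- pad_a (a point): Round cork pad (80 mm diameter, 4 mm thick) on one end of the rocking tray. The point: centre of its top face, 68 mm above the counter when the tray is level. The tray is a pale plank 300 x 92 x 12 mm, its length along this point's y axis, on a low fixed steel stand with the pivot across its middle (along x, 50 mm above the counter).
- pad_b (a point): The same pad on the tray's other end, 210 mm from pad_a, on its -y side; point and sizes as pad_a. A light spring holds the empty tray level; one squat jar dips its end about 8 mm to a stop at 0.08 rad; an equal jar on the other end brings it level again. Place and yaw of the tray differ each time.
- board_round: Round pale wooden serving board lying fixed on the counter, 100 mm diameter, 12 mm thick. Origin: centre of the underside; its top is 12 mm above it.
- board_square: Square pale wooden serving board lying fixed on the counter, 90 x 90 mm, 12 mm thick, sides along its x and y. Origin: centre of the underside; its top is 12 mm above it.
- sauce_bottle: Bystander: amber sauce bottle with narrow neck and black cap, 48 mm diameter, 150 mm high, loose. Origin: centre of the underside, z up. Leave it where it stands.
- tin: Bystander: steel tin with a brown label band and a flat copper-brown metal top (not a white lid), 67 mm diameter, 86 mm high, loose. Origin: centre of the underside, z up. Leave it where it stands. (A black card reader, 85 x 62 x 22 mm, also lies loose among the jars and boards; it is not listed.)
Mind the look-alikes: they are no part of the job. What is shaped like the squat_1 but blue or red is not meant.

How it is judged:
On the way, in this order (a step that is already met when the one before it is completed fails the run):
1. both squat jars stand on the pads, one on each end, and the tray is level, before the tall and the small jar are on their boards (((horizontal distance between squat_1 and pad_a below 0.014 m and z of squat_1 in the frame of pad_a between -0.003 and 0.004 m and horizontal distance between squat_2 and pad_b below 0.014 m and z of squat_2 in the frame of pad_b between -0.003 and 0.004 m) or (horizontal distance between squat_1 and pad_b below 0.014 m and z of squat_1 in the frame of pad_b between -0.003 and 0.004 m and horizontal distance between squat_2 and pad_a below 0.014 m and z of squat_2 in the frame of pad_a between -0.003 and 0.004 m)) and angle between pad_a's own z axis and vertical below 0.05 rad and horizontal distance between tall and board_round above 0.06 m and horizontal distance between small and board_square above 0.06 m), for 0.2 s.
2. the tall jar stands on the round board and the small jar on the square board (horizontal distance between tall and board_round below 0.015 m and z of tall in the frame of board_round between 0.008 and 0.016 m and horizontal distance between small and board_square below 0.015 m and z of small in the frame of board_square between 0.008 and 0.016 m), for 0.2 s.
At the end, for the whole second after the job is handed in: One squat jar stands on each cork pad, within 14 mm of its centre, and the tray is level within 0.05 rad; the tall jar stands on the round board and the small jar on the square board, each within 15 mm of the board's centre; all four jars are upright within 0.1 rad, released and at rest (all of step 2 and ((horizontal distance between squat_1 and pad_a below 0.014 m and z of squat_1 in the frame of pad_a between -0.003 and 0.004 m and horizontal distance between squat_2 and pad_b below 0.014 m and z of squat_2 in the frame of pad_b between -0.003 and 0.004 m) or (horizontal distance between squat_1 and pad_b below 0.014 m and z of squat_1 in the frame of pad_b between -0.003 and 0.004 m and horizontal distance between squat_2 and pad_a below 0.014 m and z of squat_2 in the frame of pad_a between -0.003 and 0.004 m)) and angle between pad_a's own z axis and vertical below 0.05 rad and angle between each of squat_1, squat_2, tall, small's own z axis and vertical below 0.1 rad and linear speed of each of squat_1, squat_2, tall, small below 0.02 m/s); the robot touches nothing.
It fails at once if a jar is tipped over (more than 0.6 rad) (angle between any of squat_1, squat_2, tall, small's own z axis and vertical above 0.6 rad).
It fails at once if the sauce bottle or the tin is shifted more than 30 mm or tipped over (distance of any of sauce_bottle, tin from where it was at the start of the episode above 0.03 m or angle between any of sauce_bottle, tin's own z axis and vertical above 0.6 rad).
It also fails if it takes over 128 s, if anything falls off the work surface, if the arm or the gripper's body presses on something with over 40 N, if the wrist force passes 120 N, or if a joint passes its speed limit or range.

ROBOT

A 6-joint arm with a two-finger parallel gripper is mounted at the origin on the work surface. World frame = base frame: x ahead of the robot, y to its left, z up, the work surface at z = 0. Lengths are in m, angles in rad, forces in N, time in s.
With the tool pointing down it reaches from about 0.35 to 0.725 m from the base axis. Payload 4.3 kg.
Tool frame: the origin (TCP) lies midway between the tips of the shut fingers; the grasp point (between the pads) lies 19 mm behind it (r.grasp_offset is the distance from the TCP to the grasp point, in m); z points along the fingers, y is the line along which they close (so a half turn about z gives the same grasp; the last joint's range is limited). The gripper opens to 85 mm and grips with 20 to 120 N. Pads are 22 mm wide; open, the fingers measure 114 mm over their backs; the gripper's body (76 mm by 85 mm) begins 54 mm behind the grasp point. The pads swing forward as they close: fully open they stand 13 mm farther back than shut.
Start: joints at [-1.212, 0.377, 0.081, 1.274, 0, 1.46], TCP at [0.26, -0.513, 0.231] pointing down, gripper open.
Joint ranges: [-2.72, 2.72], [-0.84, 1.66], [-1.02, 1.22], [-1.77, 2.12], [-1.37, 1.28], [-3.14, 3.14]. Speed limits (rad/s): [2.57, 2.57, 3.14, 3.14, 3.14, 3.14].

INTERFACE

Orientations are given as a rotation vector (axis times angle).
In Python, from station import r gives the robot as it stands.
- The arm moves only by the tool servo_tool, never from a script. Its argument "plan" is a list of rows, each a list of 7 numbers: the shift along the tool's x, y, z each as a share of 0.1 m, from -1 to 1, then the turn, a rotation vector about the tool's x, y, z each as a share of 30 degrees, from -1 to 1, then the closure, from -1 (fully open) to 1 (shut). In form: [[dx, dy, dz, rx, ry, rz, claw], ...]. A call has 1 to 8 rows; each row is the pose to reach, as a shift and turn from the pose commanded when the call began, along the tool's axes at that moment; what a row does not reach only later rows make up. A row lasts 1/10 s, in which the tool goes at most 50 mm and 8.59 degrees, less where a joint would pass 70% of its speed; a pose out of reach is approached as far as the arm can. A call with a number of a shift or a turn outside -1 to 1 is refused whole. A call with a gripper value outside its range is refused whole. The fingers move at their own pace and stop on an object; "squeeze" is the grip in N (left out, the last holds). Time passes only in rows, so rows that repeat a pose let the fingers close. It gives the time, the measured TCP pose, the force, the opening and the grip force at its end, in the units of the state.
- r.sense(): the state, without advancing time (a new reading comes with each control period).
- r.snapshot(name): name is "side" or "top"; returns the picture (420x560x3 uint8, blue, green, red); there is no depth.
- r.camera_params(name): a dict with "camera_matrix" (3x3 intrinsics, pixels), "rvec" (rotation vector, rad) and "tvec" (3), from world to camera coordinates, as OpenCV has them. Camera axes: x right, y down, z forward; pixel columns grow to the right and rows downward; lengths in m; the calibration is good to about 2 mm. A picture is of the moment at which its call begins. camera_params takes no time and is no camera call.
- r.finish_job(): hands the job in; it is judged then, once.
Trained networks look in the newest picture that a camera, given by its name, has taken for a name from the list of things; names that differ only in an ending like _2 or _b are one class to them, and where a whole thing is asked for, a point or a joint stands for the part that bears it (a point fixed in the world has none). Each returns a list of dicts, best first, with "score" (0 to 1); they miss things now and then, are a little off and sometimes report something else, mostly with a low value. They report only what shows in the picture. A call takes as long as a camera call. They do not tell look-alikes from the thing itself.
- r.boxes_of(camera, name): "bbox" ([left, top, right, bottom] in pixels, round what is visible of it).
- r.landmark_of(camera, name): "at" ([row, column] in pixels: a listed point, or the origin of a listed thing).
The state is a dict: "t": time; "joint_pos": joint angles; "qd": joint speeds; "tau": joint torques, N m; "eef_pos": TCP position; "orientation": TCP orientation; "wrist_force": force on the tool from outside, world axes, zero at the start; "ft_torque": the same for the moment, N m; "finger_gap": finger opening in m; "grip_force": force on a finger pad.
Only numpy, scipy, OpenCV 4.12 (cv2) and the standard library are available. Lean on these libraries where they do the work, as an engineer would, in place of code of your own. Each camera call takes 0.05 s, during which the arm holds its last target. There are 200 camera calls.

## Working session

There is one attempt and no reset: what is moved stays moved. The work goes in short steps, Python scripts to look and compute and a tool call to move; the robot and the scene stay as the last step left them, time stands still between calls to the robot, and variables do not carry over. Pictures are saved under pics/ and viewed, at most 14 in all, crops included, and the job is handed in when it is done.

Besides the shell and the picture viewer there is one more tool, called after "Call:" by a JSON object that holds its "method" and its "body", one argument or row to a line. servo_tool: Moves the arm, as the interface text tells. Its arguments: {"type":"object","properties":{"plan":{"type":"array"},"squeeze":{"type":"number"}},"required":["plan"]}

```bash
ls; mkdir -p pics; python3 - <<'E'
from station import r
import cv2
s=r.sense(); print(s)
for c in("side","top"):
    im=r.snapshot(c); cv2.imwrite(f"pics/{c}0.png",im)
    for n in("squat_1","tall","small","pad_a","board_round","board_square","sauce_bottle","tin"):
        print(c,n,[(round(d["score"],2),[round(float(v)) for v in d["bbox"]]) for d in r.boxes_of(c,n)][:5],[(round(d["score"],2),[round(float(v)) for v in d["at"]]) for d in r.landmark_of(c,n)][:5])
E
```

```text
pics
{'t': 0.0, 'joint_pos': array([-1.21230942e+00,  3.78083331e-01,  7.95984567e-02,  1.27439059e+00,
        1.18256023e-05,  1.46051476e+00]), 'qd': array([-6.25925891e-04, -4.80251018e-04, -4.47679655e-04, -6.24614909e-04,
       -8.22688477e-05,  1.13355233e-03]), 'tau': array([ 1.81901760e-04, -4.63609385e+01,  2.69872981e+01,  2.10289779e-02,
        1.20005689e-04,  2.14206956e-06]), 'eef_pos': array([ 0.25956112, -0.51233537,  0.23033868]), 'orientation': array([-3.05368558e+00, -7.29136845e-01,  3.85582089e-04]), 'wrist_force': array([ 0.46279236, -0.53082258, -0.294613  ]), 'ft_torque': array([ 0.02016072, -0.00989369, -0.07364275]), 'grip_force': 0.0, 'finger_gap': 0.08551459299345955}
side squat_1 [(0.76, [117, 341, 156, 386]), (0.69, [138, 277, 175, 319]), (0.63, [172, 308, 207, 344]), (0.5, [379, 155, 402, 184])] [(0.84, [176, 389]), (0.75, [335, 190]), (0.71, [302, 301]), (0.7, [373, 138]), (0.67, [305, 159])]
side tall [(0.8, [380, 161, 404, 214])] [(0.85, [204, 388])]
side small [(0.91, [356, 210, 374, 238]), (0.31, [378, 159, 406, 210])] [(0.56, [231, 365])]
side 
[... 441 characters left out ...]
 (0.65, [410, 239, 434, 261]), (0.62, [171, 192, 191, 214]), (0.28, [236, 171, 335, 207])] [(0.96, [247, 416]), (0.74, [172, 189]), (0.6, [195, 142]), (0.59, [205, 183])]
top tall [(0.72, [372, 253, 400, 277])] [(0.74, [266, 380])]
top small [(0.64, [331, 258, 347, 271]), (0.45, [239, 249, 253, 266])] [(0.65, [264, 334])]
top pad_a [(0.92, [234, 172, 337, 208])] [(0.97, [189, 252]), (0.81, [188, 320])]
top board_round [(0.57, [382, 196, 410, 225])] [(0.71, [214, 394])]
top board_square [(0.81, [141, 233, 172, 270])] [(0.56, [250, 158])]
top sauce_bottle [(0.62, [242, 250, 256, 270])] [(0.52, [259, 250])]
top tin [(0.65, [183, 247, 211, 273]), (0.4, [410, 236, 432, 260])] [(0.66, [260, 202])]
```

```bash
python3 - <<'E'
import cv2
a=cv2.imread("pics/side0.png")[130:420,80:460]; b=cv2.imread("pics/top0.png")[140:300,90:460]
cv2.imwrite("pics/s0z.png",cv2.resize(a,None,fx=2.05,fy=2.05,interpolation=cv2.INTER_CUBIC)); cv2.imwrite("pics/t0z.png",cv2.resize(b,None,fx=2.1,fy=2.1,interpolation=cv2.INTER_CUBIC))
E
```

```text
(no output)
```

View pics/s0z.png

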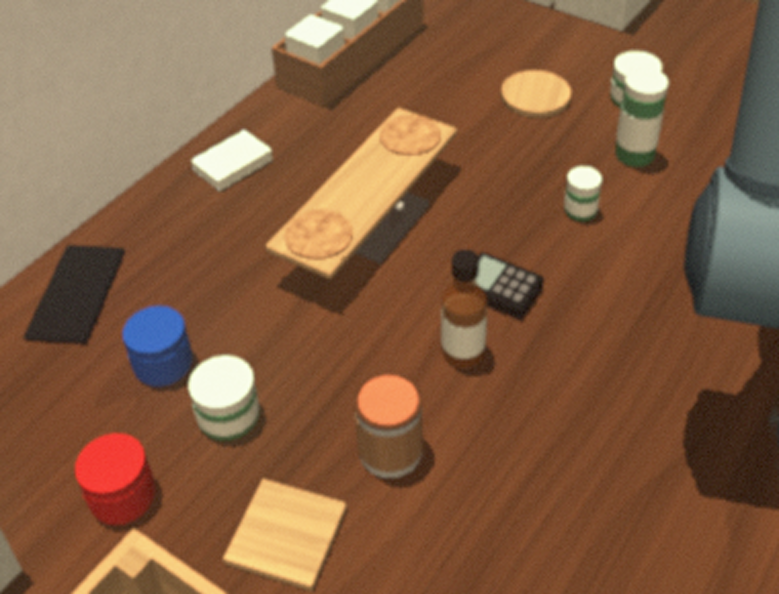

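View pics/t0z.png

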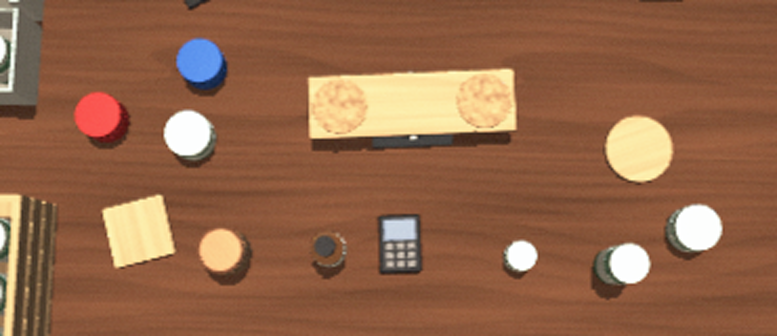

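The white-lidded squat jars are at top-view full pixels about (180,204) and (420,249). The blue (186,170) and red (138,196) jars are look-alikes, and the tin (195,259) has a copper top. The tall jar is at (389,266) and the small one at (337,262). The round board is at (394,211), the square board at (156,250), and the pads at about (252,190) and (320,188).

```bash
cat > h.py <<'E'
from station import r
import numpy as np, cv2
def ray(cam,u,v,z):
    p=r.camera_params(cam);K=np.array(p["camera_matrix"],float);R=cv2.Rodrigues(np.array(p["rvec"],float))[0];t=np.array(p["tvec"],float).ravel()
    d=R.T@np.linalg.solve(K,[u,v,1]);c=-R.T@t
    return c+d*(z-c[2])/d[2]
def proj(cam,P):
    p=r.camera_params(cam);return cv2.projectPoints(np.array(P,float).reshape(-1,1,3),np.array(p["rvec"],float),np.array(p["tvec"],float),np.array(p["camera_matrix"],float),None)[0].reshape(-1,2)
def fitdisc(im,cam,uv,z,R):
    """maximise gradient of colour distance across projected circle rim, near start pixel"""
    from scipy.optimize import minimize
    x0=ray(cam,*uv,z)[:2]; a=np.linspace(0,2*np.pi,72,endpoint=False)
    f=cv2.GaussianBlur(im,(0,0),0.8).astype(np.float32)
    c=proj(cam,[*x0,z])[0]; ref=f[int(c[1])-2:int(c[1])+3,int(c[0])-2:int(c[0])+3].reshape(-1,3).mean(0)
    D=np.abs(f-ref).sum(2)
    def cost(x):
        def ring(q):
            P=proj(cam,np.c_[x[0]+q*np.cos(a),x[1]+q*np.sin(a),0*a+z]).astype(np.float32)
            return cv2.remap(D,P[:,:1],P[:,1:],cv2.INTER_LINEAR).ravel()
        return -np.mean(np.minimum(ring(R+.003),150)-np.minimum(ring(R-.004),150))
    best=min((minimize(cost,x0+np.array([i,j]),method="Nelder-Mead",options=dict(xatol=1e-4,initial_simplex=x0+np.array([[i,j],[i+.004,j],[i,j+.004]]))) for i in(-.005,0,.005) for j in(-.005,0,.005)),key=lambda o:o.fun)
    return best.x,best.fun
E
python3 - <<'E'
from h import *
t=cv2.imread("pics/top0.png");s=cv2.imread("pics/side0.png")
p=r.camera_params("top");print(p["camera_matrix"],ray("top",280,210,0))
T=dict(sqA=((180,204),.06,.033),sqB=((420.5,248.6),.06,.033),tall=((389,266),.125,.027),small=((337.5,261.8),.058,.021),rnd=((394.3,211),.012,.05),padl=((252,190),.068,.04),padr=((320.5,188),.068,.04),tin=((195,259),.086,.0335),blue=((185.6,170.4),.06,.033),red=((138,196),.06,.033),botl=((244,257),.15,.012))
S=dict(sqA=(189,314),sqB=(391,164),tall=(395,171),small=(365,214),rnd=(341,175),padl=(235,244),padr=(280,195),tin=(269,325))
for n,(uv,z,R) in T.items():
    x,f=fitdisc(t,"top",uv,z,R); o=""
    if n in S:
        y,g=fitdisc(s,"side",S[n],z,R); o=(y.round(4),round(g))
    print(n,ray("top",*uv,z)[:2].round(4),x.round(4),round(f),np.hypot(*x).round(3),o)
# square board, tray quads
for cam,im,uv,z in(("top",t,(156,250),.012),("side",s,(219,388),.012),("top",t,(286,190),.064)):
    D=np.abs(cv2.GaussianBlur(im,(0,0),.7).astype(int)-im[int(uv[1])-2:int(uv[1])+3,int(uv[0])-2:int(uv[0])+3].reshape(-1,3).mean(0)).sum(2)
    _,L=cv2.connectedComponents((D<130).astype(np.uint8));m=(L==L[int(uv[1]),int(uv[0])]).astype(np.uint8)
    c=max(cv2.findContours(m,0,2)[0],key=cv2.contourArea)[:,0]
    W=np.array([ray(cam,*q,z)[:2] for q in c],np.float32);print(cam,cv2.minAreaRect(W))
print(ray("top",395/2.1+90-0,243/2.1+140,.022),[ray("top",90+a/2.1,140+b/2.1,.022)[:2].round(3) for a,b in((380,215),(421,272))])
E
```

```text
[[505.80958991   0.         279.92234283]
 [  0.         505.80958991 212.34236459]
 [  0.           0.           1.        ]] [0.5847794  0.02251891 0.        ]
sqA [0.5884 0.327 ] [0.5919 0.3311] -110 0.678 (array([0.5912, 0.3321]), -129)Traceback (most recent call last):
  File "<stdin>", line 7, in <module>
  File "h.py", line 21, in fitdisc
    best=min((minimize(cost,x0+np.array([i,j]),method="Nelder-Mead",options=dict(xatol=1e-4,initial_simplex=x0+np.array([[i,j],[i+.004,j],[i,j+.004]]))) for i in(-.005,0,.005) for j in(-.005,0,.005)),key=lambda o:o.fun)
  File "h.py", line 21, in <genexpr>
    best=min((minimize(cost,x0+np.array([i,j]),method="Nelder-Mead",options=dict(xatol=1e-4,initial_simplex=x0+np.array([[i,j],[i+.004,j],[i,j+.004]]))) for i in(-.005,0,.005) for j in(-.005,0,.005)),key=lambda o:o.fun)
              ~~~~~~~~^^^^^^^^^^^^^^^^^^^^^^^^^^^^^^^^^^^^^^^^^^^^^^^^^^^^^^^^^^^^^^^^^^^^^^^^^^^^^^^^^^^^^^^^^^^^^^^^^^^^^^^^^^^^^^^^^^^^^^^^^^^^^^^^^^
    res = _minimize_neldermead(fun, x0, args, callback, bounds=bounds,
                               **options)
    fxcc = func(xcc)
    fx = function(np.copy(x), *(wrapper_args + args))
  File "h.py", line 20, in cost
    return -np.mean(np.minimum(ring(R+.003),150)-np.minimum(ring(R-.004),150))
                               ~~~~^^^^^^^^
  File "h.py", line 18, in ring
    P=proj(cam,np.c_[x[0]+q*np.cos(a),x[1]+q*np.sin(a),0*a+z]).astype(np.float32)
      ~~~~^^^^^^^^^^^^^^^^^^^^^^^^^^^^^^^^^^^^^^^^^^^^^^^^^^^^
  File "h.py", line 8, in proj
    p=r.camera_params(cam);return cv2.projectPoints(np.array(P,float).reshape(-1,1,3),np.array(p["rvec"],float),np.array(p["tvec"],float),np.array(p["camera_matrix"],float),None)[0].reshape(-1,2)
ValueError: time passes only in moves, steps and waits
```

```bash
cat > edit.py <<'E'
s=open("h.py").read()
s=s.replace("import numpy as np, cv2\n","import numpy as np, cv2\nfrom functools import lru_cache\n@lru_cache\ndef cp(c): return r.camera_params(c)\n",1).replace("p=r.camera_params(cam)","p=cp(cam)")
open("h.py","w").write(s)
E
python3 edit.py
cat > m.py <<'E'
from h import *
t=cv2.imread("pics/top0.png");s=cv2.imread("pics/side0.png")
T=dict(sqA=((180,204),.06,.033),sqB=((420.5,248.6),.06,.033),tall=((389,266),.125,.027),small=((337.5,261.8),.058,.021),rnd=((394.3,211),.012,.05),padl=((252,190),.068,.04),padr=((320.5,188),.068,.04),tin=((195,259),.086,.0335),blue=((185.6,170.4),.06,.033),red=((138,196),.06,.033),botl=((244,257),.15,.012))
S=dict(sqA=(189,314),sqB=(391,164),tall=(395,171),small=(365,214),rnd=(341,175),padl=(235,244),padr=(280,195),tin=(269,325))
for n,(uv,z,R) in T.items():
    x,f=fitdisc(t,"top",uv,z,R); o=""
    if n in S:
        y,g=fitdisc(s,"side",S[n],z,R); o=(y.round(4),round(g))
    print(n,ray("top",*uv,z)[:2].round(4),x.round(4),round(f),np.hypot(*x).round(3),o)
for cam,im,uv,z in(("top",t,(156,250),.012),("side",s,(219,388),.012),("top",t,(286,190),.064)):
    D=np.abs(cv2.GaussianBlur(im,(0,0),.7).astype(int)-im[int(uv[1])-2:int(uv[1])+3,int(uv[0])-2:int(uv[0])+3].reshape(-1,3).mean(0)).sum(2)
    _,L=cv2.connectedComponents((D<130).astype(np.uint8));m=(L==L[int(uv[1]),int(uv[0])]).astype(np.uint8)
    c=max(cv2.findContours(m,0,2)[0],key=cv2.contourArea)[:,0]
    W=np.array([ray(cam,*q,z)[:2] for q in c],np.float32);print(cam,cv2.minAreaRect(W))
print([ray("top",90+a/2.1,140+b/2.1,.022)[:2].round(3) for a,b in((380,215),(421,272))])
E
python3 m.py
```

```text
sqA [0.5884 0.327 ] [0.5919 0.3311] -110 0.678 (array([0.5912, 0.3321]), -129)
sqB [ 0.4678 -0.4031] [ 0.4705 -0.4083] -110 0.623 (array([ 0.4663, -0.4035]), -85)
tall [ 0.4115 -0.2926] [ 0.4144 -0.294 ] -114 0.508 (array([ 0.4147, -0.2942]), -87)
small [ 0.4232 -0.1527] [ 0.4247 -0.1545] -112 0.452 (array([ 0.4236, -0.1531]), -116)
rnd [ 0.5875 -0.3365] [ 0.5898 -0.3354] -98 0.678 (array([ 0.5884, -0.3344]), -95)
padl [0.6348 0.1094] [0.6304 0.1131] -48 0.64 (array([0.6383, 0.1103]), -45)
padr [ 0.6455 -0.0988] [ 0.6527 -0.1018] -45 0.661 (array([ 0.6509, -0.0987]), -48)
tin [0.422  0.2705] [0.4299 0.2768] -51 0.511 (array([0.4272, 0.2664]), -57)
blue [0.6928 0.3146] [0.6999 0.3186] -108 0.769 
red [0.6103 0.4554] [0.6173 0.4633] -111 0.772 
botl [0.4279 0.1229] [0.4299 0.1222] -51 0.447 
top ((0.45132753252983093, 0.405865877866745), (0.08774296939373016, 0.08839455991983414), 15.601753234863281)
side ((0.45122992992401123, 0.40672051906585693), (0.08892316371202469, 0.08990860730409622), 15.77615737915039)
top ((0.6416072249412537, 0.007114499807357788), (0.08840280771255493, 0.2957722246646881), 3.6374967098236084)
[array([0.48 , 0.049]), array([ 0.398, -0.013])]
```

```bash
cat >> h.py <<'E'
def fitrect(im,cam,x0,z,L,W):
    from scipy.optimize import minimize
    f=cv2.GaussianBlur(im,(0,0),0.8).astype(np.float32)
    s=np.linspace(-.9,.9,40)
    def rect(x,e):
        l,w=L/2+e,W/2+e
        q=np.r_[np.c_[s*W/2,0*s+l],np.c_[s*W/2,0*s-l],np.c_[0*s+w,s*L/2],np.c_[0*s-w,s*L/2]]
        c,n=np.cos(x[2]),np.sin(x[2]); q=q@np.array([[c,n],[-n,c]])+x[:2]
        P=proj(cam,np.c_[q,0*q[:,0]+z]).astype(np.float32)
        return cv2.remap(f,P[:,:1],P[:,1:],cv2.INTER_LINEAR).reshape(-1,3)
    cost=lambda x:-np.mean(np.minimum(np.abs(rect(x,.003)-rect(x,-.003)).sum(1),200))
    o=min((minimize(cost,x0,method="Nelder-Mead",options=dict(xatol=1e-4,initial_simplex=np.array(x0)+np.array([[i,j,0],[i+.005,j,0],[i,j+.005,0],[i,j,.04]]))) for i in(-.004,.004) for j in(-.004,.004)),key=lambda o:o.fun)
    return o.x,o.fun
E
python3 - <<'E'
from h import *
t=cv2.imread("pics/top0.png");s=cv2.imread("pics/side0.png")
for c,im in(("top",t),("side",s)):
    x,f=fitrect(im,c,[.6416,.0071,.0635],.064,.3,.092);print(c,"tray",x.round(4),round(f),[(x[:2]+k*.105*np.array([-np.sin(x[2]),np.cos(x[2])])).round(4) for k in(1,-1)])
    x,f=fitrect(im,c,[.4513,.406,.272],.012,.09,.09);print(c,"sq",x.round(4),round(f))
# overlay
o=cv2.resize(t,None,fx=4,fy=4,interpolation=cv2.INTER_CUBIC)
a=np.linspace(0,6.283,90)
for (x,y),z,R in(((.4705,-.4083),.06,.033),((.4144,-.294),.125,.027),((.5919,.3311),.06,.033),((.4247,-.1545),.058,.021)):
    P=proj("top",np.c_[x+R*np.cos(a),y+R*np.sin(a),0*a+z]); cv2.polylines(o,[np.int32((P+.5)*4-.5)],True,(0,0,255),1)
cv2.imwrite("pics/ov.png",np.hstack([o[940:1140,1280:1760],o[740:940,620:860]]))
E
```

```text
top tray [0.6423 0.0064 0.0614] -199 [array([0.6358, 0.1112]), array([ 0.6487, -0.0984])]
top sq [0.4517 0.4056 0.2799] -200
side tray [0.6403 0.0087 0.0609] -172 [array([0.6339, 0.1135]), array([ 0.6467, -0.0961])]
side sq [0.4511 0.4054 0.2733] -200
```

View pics/ov.png

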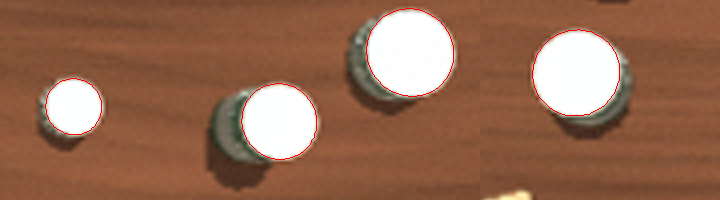

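The top-view overlay shows the lid circles fitting all four white jars. That confirms both squat jars as white-lidded with a green stripe: sqB at (.470,-.408) and sqA at (.592,.3315). Moving now.

Call:
{"method": "servo_tool", "body": {
  "plan": [
    [1,0,0,0,0,-1,-1],
    [1,0,0,0,0,-1,-1],
    [1,0,0,0,0,-1,-1],
    [1,0,0,0,0,-1,-1],
    [1,0,0,0,0,-1,-1]
  ],
  "squeeze": 40
}}

```text
t: 2.2
eef_pos: [0.3495, -0.4675, 0.2313]
orientation: [2.762, 1.497, -0.0]
wrist_force: [-0.3, -0.5, -0.6]
finger_gap: 0.0851
grip_force: 0.0
```

Call:
{"method": "servo_tool", "body": {
  "plan": [
    [1,0.69,0,0,0,-1,-1],
    [1,0.69,0,0,0,-1,-1],
    [1,0.69,0,0,0,-1,-1],
    [1,0.69,0,0,0,-1,-1],
    [1,0.69,0,0,0,-1,-1]
  ]
}}

```text
t: 2.7
eef_pos: [0.4619, -0.4216, 0.2311]
orientation: [-2.282, -2.159, 0.0]
wrist_force: [0.6, 0.5, 0.0]
finger_gap: 0.085
grip_force: 0.0
```

Call:
{"method": "servo_tool", "body": {
  "plan": [
    [0.14,0.08,0.8,0,0,-0.1,-1],
    [0.14,0.08,0.8,0,0,-0.1,-1],
    [0.14,0.08,0.8,0,0,-0.1,-1],
    [0.14,0.08,0.8,0,0,-0.1,-1],
    [0.14,0.08,0.8,0,0,-0.1,-1]
  ]
}}

```text
t: 3.2
eef_pos: [0.4708, -0.41, 0.1538]
orientation: [2.224, 2.214, -0.001]
wrist_force: [1.1, 0.1, 0.4]
finger_gap: 0.0854
grip_force: 0.0
```

Call:
{"method": "servo_tool", "body": {
  "plan": [
    [0.02,0,0.3,0,0,0,-1],
    [0.02,0,0.6,0,0,0,-1],
    [0.02,0,0.8,0,0,0,-1],
    [0.02,0,1,0,0,0,-1],
    [0.02,0,1,0,0,0,-1]
  ]
}}

```text
t: 3.7
eef_pos: [0.4696, -0.4064, 0.0507]
orientation: [-2.225, -2.216, 0.0]
wrist_force: [-0.3, -0.3, -0.5]
finger_gap: 0.0852
grip_force: 0.0
```

Call:
{"method": "servo_tool", "body": {
  "plan": [
    [0,0,0.2,0,0,0,-1],
    [0,0,0.36,0,0,0,-1],
    [0,0,0.36,0,0,0,-1]
  ]
}}

```text
t: 4.0
eef_pos: [0.4701, -0.4067, 0.0158]
orientation: [-2.225, -2.218, 0.0]
wrist_force: [0.6, 0.0, 0.1]
finger_gap: 0.0855
grip_force: 0.0
```

Call:
{"method": "servo_tool", "body": {
  "plan": [
    [0,0,0,0,0,0,1],
    [0,0,0,0,0,0,1],
    [0,0,0,0,0,0,1],
    [0,0,0,0,0,0,1],
    [0,0,0,0,0,0,1],
    [0,0,0,0,0,0,1],
    [0,0,0,0,0,0,1],
    [0,0,0,0,0,0,1]
  ]
}}

```text
t: 4.8
eef_pos: [0.4714, -0.4079, 0.0178]
orientation: [2.221, 2.216, -0.001]
wrist_force: [-1.0, 0.1, 5.6]
finger_gap: 0.0655
grip_force: 45.5
```

Call:
{"method": "servo_tool", "body": {
  "plan": [
    [0,0,-0.3,0,0,0,1],
    [0,0,-0.6,0,0,0,1],
    [0,0,-1,0,0,0,1],
    [0,0,-1,0,0,0,1]
  ]
}}

```text
t: 5.2
eef_pos: [0.4733, -0.4094, 0.1221]
orientation: [2.216, 2.211, -0.0]
wrist_force: [0.3, -1.4, -1.6]
finger_gap: 0.0656
grip_force: 46.1
```

Call:
{"method": "servo_tool", "body": {
  "plan": [
    [0.2,0.2,-0.3,0,0,0,1],
    [0.5,0.4,-0.5,0,0,0,1],
    [0.8,0.6,-0.5,0,0,0,1],
    [1,0.6,-0.5,0,0,0,1],
    [1,0.6,-0.5,0,0,0,1]
  ]
}}

```text
t: 5.7
eef_pos: [0.5306, -0.3031, 0.1647]
orientation: [-2.218, -2.221, -0.001]
wrist_force: [-1.1, -0.8, -3.4]
finger_gap: 0.0653
grip_force: 46.2
```

Call:
{"method": "servo_tool", "body": {
  "plan": [
    [0.3,0.2,0,0,0,0,1],
    [0.6,0.4,0,0,0,0,1],
    [1,0.6,0,0,0,0,1],
    [1,0.6,0,0,0,0,1]
  ]
}}

```text
t: 6.1
eef_pos: [0.5922, -0.2023, 0.1645]
orientation: [-2.217, -2.223, -0.003]
wrist_force: [0.5, -0.3, -2.1]
finger_gap: 0.0652
grip_force: 46.2
```

Call:
{"method": "servo_tool", "body": {
  "plan": [
    [0.3,0.2,0,0,0,0,1],
    [0.6,0.4,0,0,0,0,1],
    [1,0.5,0,0,0,0,1],
    [1,0.5,0,0,0,0,1],
    [1,0.5,0,0,0,0,1]
  ]
}}

```text
t: 6.6
eef_pos: [0.6406, -0.1068, 0.1645]
orientation: [-2.223, -2.22, 0.002]
wrist_force: [0.1, 0.0, -2.4]
finger_gap: 0.065
grip_force: 46.2
```

Call:
{"method": "servo_tool", "body": {
  "plan": [
    [0.09,0.07,0,0,0,0,1],
    [0.09,0.07,0.3,0,0,0,1],
    [0.09,0.07,0.5,0,0,0,1],
    [0.09,0.07,0.6,0,0,0,1],
    [0.09,0.07,0.65,0,0,0,1],
    [0.09,0.07,0.65,0,0,0,1],
    [0.09,0.07,0.65,0,0,0,1]
  ]
}}

```text
t: 7.3
eef_pos: [0.6487, -0.0982, 0.1014]
orientation: [2.224, 2.217, 0.001]
wrist_force: [0.0, -0.2, -2.3]
finger_gap: 0.0652
grip_force: 46.3
```

```bash
python3 - <<'E'
from h import *
s=r.sense();print(s["eef_pos"],s["wrist_force"])
im=r.snapshot("side");cv2.imwrite("pics/s1.png",im)
cv2.imwrite("pics/s1z.png",cv2.resize(im[130:330,170:400],None,fx=3,fy=3,interpolation=cv2.INTER_CUBIC))
E
```

```text
[ 0.64874582 -0.09819718  0.10141225] [ 0.02016473 -0.16187183 -2.31069795]
```

View pics/s1z.png

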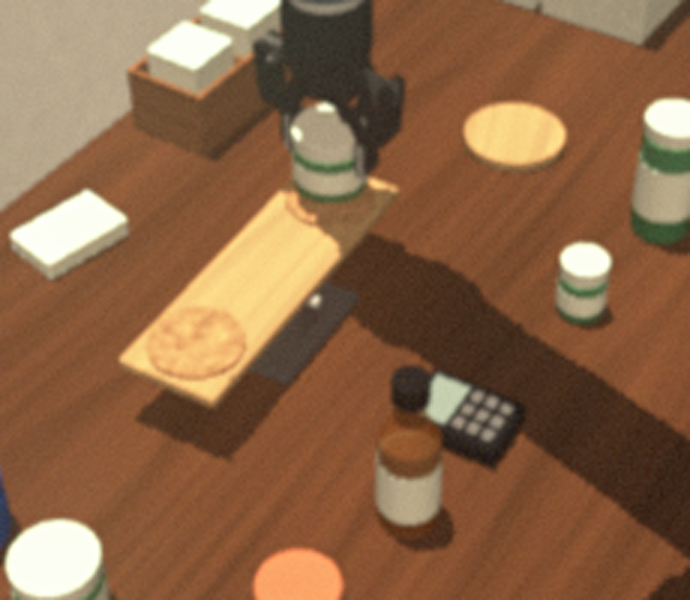

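The side view shows the jar held upright just above the far pad (crop 328,200), and the tray still level.

Call:
{"method": "servo_tool", "body": {
  "plan": [
    [0,0,0.08,0,0,0,1],
    [0,0,0.14,0,0,0,1],
    [0,0,0.18,0,0,0,1],
    [0,0,0.22,0,0,0,1],
    [0,0,0.22,0,0,0,1]
  ]
}}

```text
t: 7.85
eef_pos: [0.6481, -0.0989, 0.0794]
orientation: [2.223, 2.217, -0.002]
wrist_force: [-2.2, -2.9, 3.6]
finger_gap: 0.0653
grip_force: 47.1
```

Call:
{"method": "servo_tool", "body": {
  "plan": [
    [0,0,0.02,0,0,0,1],
    [0,0,0.02,0,0,0,0.2],
    [0,0,0.02,0,0,0,-0.3],
    [0,0,0.02,0,0,0,-0.7],
    [0,0,0.02,0,0,0,-1],
    [0,0,0.02,0,0,0,-1],
    [0,0,0.02,0,0,0,-1]
  ]
}}

```text
t: 8.55
eef_pos: [0.6478, -0.0975, 0.0759]
orientation: [-2.224, -2.219, 0.0]
wrist_force: [0.1, -0.5, 0.1]
finger_gap: 0.0855
grip_force: 0.0
```

Call:
{"method": "servo_tool", "body": {
  "plan": [
    [0,0,-0.2,0,0,0,-1],
    [0,0,-0.5,0,0,0,-1],
    [0,0,-1,0,0,0,-1],
    [0,0,-1,0,0,0,-1]
  ]
}}

```text
t: 8.95
eef_pos: [0.652, -0.0985, 0.1839]
orientation: [2.216, 2.212, 0.01]
wrist_force: [1.3, -0.1, 0.1]
finger_gap: 0.0856
grip_force: 0.0
```

Call:
{"method": "servo_tool", "body": {
  "plan": [
    [1,-0.2,0,0,0,0,-1],
    [1,-0.2,0,0,0,0,-1],
    [1,-0.2,0,0,0,0,-1]
  ]
}}

```text
t: 9.25
eef_pos: [0.6267, 0.0078, 0.1761]
orientation: [-2.215, -2.224, -0.001]
wrist_force: [0.2, -0.7, -0.7]
finger_gap: 0.0853
grip_force: 0.0
```

Call:
{"method": "servo_tool", "body": {
  "plan": [
    [1,-0.2,0,0,0,0,-1],
    [1,-0.2,0,0,0,0,-1],
    [1,-0.2,0,0,0,0,-1]
  ]
}}

```text
t: 9.55
eef_pos: [0.6069, 0.1075, 0.1759]
orientation: [-2.215, -2.225, -0.001]
wrist_force: [0.0, -0.8, 0.4]
finger_gap: 0.0852
grip_force: 0.0
```

Call:
{"method": "servo_tool", "body": {
  "plan": [
    [1,-0.15,0,0,0,0,-1],
    [1,-0.15,0,0,0,0,-1],
    [1,-0.15,0,0,0,0,-1]
  ]
}}

```text
t: 9.85
eef_pos: [0.5926, 0.2073, 0.1758]
orientation: [-2.216, -2.225, -0.002]
wrist_force: [0.9, -0.5, 0.4]
finger_gap: 0.0853
grip_force: 0.0
```

Call:
{"method": "servo_tool", "body": {
  "plan": [
    [1,0,0,0,0,0,-1],
    [1,0,0,0,0,0,-1],
    [1,0,0,0,0,0,-1],
    [1,0,0,0,0,0,-1]
  ]
}}

```text
t: 10.25
eef_pos: [0.5941, 0.3025, 0.1755]
orientation: [2.222, 2.22, -0.002]
wrist_force: [0.2, 0.2, 0.8]
finger_gap: 0.0851
grip_force: 0.0
```

```bash
python3 - <<'E'
from h import *
s=r.sense();print(s["eef_pos"],s["orientation"])
im=r.snapshot("side");t=r.snapshot("top");cv2.imwrite("pics/s2.png",im);cv2.imwrite("pics/t2.png",t)
for c,i in(("top",t),("side",im)):
    uv=proj(c,[.6475,-.0975,.12])[0]; x,f=fitdisc(i,c,uv,.12,.033);print(c,x,f,proj(c,[*x,.12]))
a=cv2.resize(im[150:300,190:340],(450,450));b=cv2.resize(t[150:240,220:345],None,fx=2.7,fy=2.7);o=np.zeros((450,788,3),np.uint8);o[:,:450]=a;o[:b.shape[0],450:450+b.shape[1]]=b;cv2.imwrite("pics/c2.png",o)
E
```

```text
[0.59414764 0.30248836 0.17550911] [ 2.22186347e+00  2.21998155e+00 -1.61789404e-03]
top [ 0.6482207  -0.10408381] -119.64423370361328 [[323.9300226  183.91636885]]
side [ 0.64519728 -0.10161506] -94.01425170898438 [[280.81411225 178.62051375]]
```

View pics/c2.png

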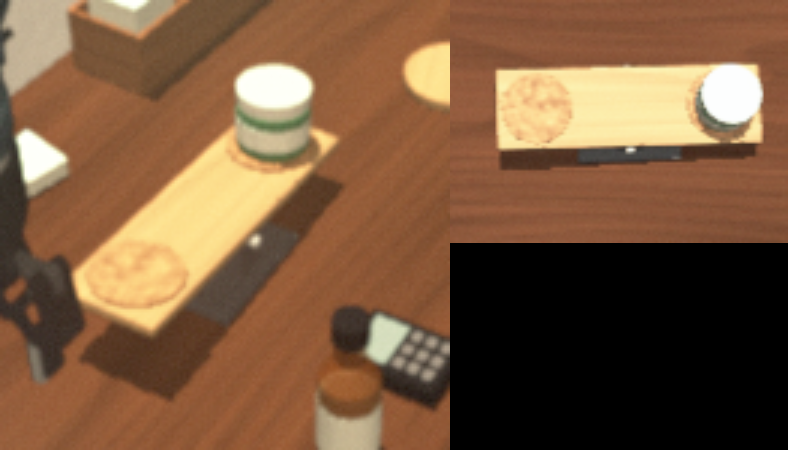

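The far jar stands on pad b, leaning with the dipped end as expected: its lid fits at (.648,-.104), so its base is centred within about 2 mm. Next is the jar at (.592,.3315).

Call:
{"method": "servo_tool", "body": {
  "plan": [
    [0.29,-0.02,0,0,0,0,-1],
    [0.29,-0.02,0.2,0,0,0,-1],
    [0.29,-0.02,0.4,0,0,0,-1],
    [0.29,-0.02,0.6,0,0,0,-1],
    [0.29,-0.02,0.8,0,0,0,-1],
    [0.29,-0.02,0.8,0,0,0,-1],
    [0.29,-0.02,0.8,0,0,0,-1]
  ]
}}

```text
t: 11.05
eef_pos: [0.5922, 0.3298, 0.0964]
orientation: [-2.226, -2.217, 0.002]
wrist_force: [0.6, -0.1, 0.1]
finger_gap: 0.0852
grip_force: 0.0
```

Call:
{"method": "servo_tool", "body": {
  "plan": [
    [0,0,0.3,0,0,0,-1],
    [0,0,0.6,0,0,0,-1],
    [0,0,0.79,0,0,0,-1],
    [0,0,0.79,0,0,0,-1],
    [0,0,0.79,0,0,0,-1]
  ]
}}

```text
t: 11.55
eef_pos: [0.593, 0.3314, 0.0188]
orientation: [2.224, 2.218, 0.002]
wrist_force: [0.9, 0.1, 1.5]
finger_gap: 0.0853
grip_force: 0.0
```

Call:
{"method": "servo_tool", "body": {
  "plan": [
    [0,0,0,0,0,0,1],
    [0,0,0,0,0,0,1],
    [0,0,0,0,0,0,1],
    [0,0,0,0,0,0,1],
    [0,0,0,0,0,0,1],
    [0,0,0,0,0,0,1],
    [0,0,0,0,0,0,1],
    [0,0,0,0,0,0,1]
  ]
}}

```text
t: 12.35
eef_pos: [0.5939, 0.3322, 0.02]
orientation: [2.223, 2.217, 0.007]
wrist_force: [0.7, -0.7, 5.6]
finger_gap: 0.0649
grip_force: 45.4
```

Call:
{"method": "servo_tool", "body": {
  "plan": [
    [0,0,-0.3,0,0,0,1],
    [0,0,-0.6,0,0,0,1],
    [0,0,-1,0,0,0,1],
    [0,0,-1,0,0,0,1]
  ]
}}

```text
t: 12.75
eef_pos: [0.5959, 0.3332, 0.1245]
orientation: [2.221, 2.216, 0.017]
wrist_force: [0.2, 0.9, -2.0]
finger_gap: 0.0651
grip_force: 46.0
```

Call:
{"method": "servo_tool", "body": {
  "plan": [
    [0,0,-0.3,0,0,0,1],
    [-0.3,0.1,-0.5,0,0,0,1],
    [-0.6,0.2,-0.5,0,0,0,1],
    [-1,0.2,-0.5,0,0,0,1],
    [-1,0.2,-0.5,0,0,0,1]
  ]
}}

```text
t: 13.25
eef_pos: [0.6118, 0.2265, 0.1668]
orientation: [2.229, 2.212, -0.005]
wrist_force: [-0.2, -0.1, -2.4]
finger_gap: 0.0653
grip_force: 45.9
```

Call:
{"method": "servo_tool", "body": {
  "plan": [
    [-0.3,0.1,0,0,0,0,1],
    [-0.6,0.2,0,0,0,0,1],
    [-1,0.2,0,0,0,0,1],
    [-1,0.2,0,0,0,0,1],
    [-1,0.2,0,0,0,0,1]
  ]
}}

```text
t: 13.75
eef_pos: [0.6312, 0.1308, 0.1667]
orientation: [-2.225, -2.216, 0.001]
wrist_force: [0.0, 0.5, -3.0]
finger_gap: 0.0649
grip_force: 45.9
```

Call:
{"method": "servo_tool", "body": {
  "plan": [
    [-0.18,0.03,0,0,0,0,1],
    [-0.18,0.03,0.2,0,0,0,1],
    [-0.18,0.03,0.4,0,0,0,1],
    [-0.18,0.03,0.55,0,0,0,1],
    [-0.18,0.03,0.55,0,0,0,1],
    [-0.18,0.03,0.55,0,0,0,1]
  ]
}}

```text
t: 14.35
eef_pos: [0.6342, 0.1138, 0.1122]
orientation: [-2.223, -2.22, 0.001]
wrist_force: [-0.0, 0.7, -2.9]
finger_gap: 0.0653
grip_force: 45.9
```

Call:
{"method": "servo_tool", "body": {
  "plan": [
    [-0.01,0,0.08,0,0,0,1],
    [-0.01,0,0.14,0,0,0,1],
    [-0.01,0,0.18,0,0,0,1],
    [-0.01,0,0.22,0,0,0,1],
    [-0.01,0,0.25,0,0,0,1],
    [-0.01,0,0.25,0,0,0,1]
  ]
}}

```text
t: 14.95
eef_pos: [0.6348, 0.1127, 0.0874]
orientation: [2.224, 2.219, 0.001]
wrist_force: [-1.0, 2.1, 0.7]
finger_gap: 0.0654
grip_force: 46.3
```

Contact is confirmed (the load changed by about 3.5 N), and the tray should be near level. I'll release, retreat toward the tall jar and check.

Call:
{"method": "servo_tool", "body": {
  "plan": [
    [0,0,0.01,0,0,0,1],
    [0,0,0.01,0,0,0,0.2],
    [0,0,0.01,0,0,0,-0.3],
    [0,0,0.01,0,0,0,-0.7],
    [0,0,0.01,0,0,0,-1],
    [0,0,0.01,0,0,0,-1],
    [0,0,0.01,0,0,0,-1]
  ]
}}

```text
t: 15.65
eef_pos: [0.6344, 0.112, 0.0861]
orientation: [2.224, 2.218, -0.001]
wrist_force: [0.7, 0.3, -0.9]
finger_gap: 0.0853
grip_force: 0.0
```

Call:
{"method": "servo_tool", "body": {
  "plan": [
    [0,0,-0.2,0,0,0,-1],
    [0,0,-0.5,0,0,0,-1],
    [0,0,-1,0,0,0,-1],
    [0,0,-1,0,0,0,-1]
  ]
}}

```text
t: 16.05
eef_pos: [0.6386, 0.1125, 0.194]
orientation: [2.218, 2.213, 0.015]
wrist_force: [0.8, -0.4, 1.1]
finger_gap: 0.0854
grip_force: 0.0
```

Call:
{"method": "servo_tool", "body": {
  "plan": [
    [-1,-0.5,-0.4,0,0,0,-1],
    [-1,-0.5,-0.4,0,0,0,-1],
    [-1,-0.5,-0.4,0,0,0,-1],
    [-1,-0.5,-0.4,0,0,0,-1]
  ]
}}

```text
t: 16.45
eef_pos: [0.5842, 0.0104, 0.2276]
orientation: [2.227, 2.213, 0.002]
wrist_force: [0.6, -0.4, -0.0]
finger_gap: 0.0856
grip_force: 0.0
```

Call:
{"method": "servo_tool", "body": {
  "plan": [
    [-1,-0.6,0,0,0,0,-1],
    [-1,-0.6,0,0,0,0,-1],
    [-1,-0.6,0,0,0,0,-1],
    [-1,-0.6,0,0,0,0,-1]
  ]
}}

```text
t: 16.85
eef_pos: [0.5233, -0.0882, 0.2256]
orientation: [-2.226, -2.215, 0.001]
wrist_force: [0.5, -0.4, -0.5]
finger_gap: 0.0853
grip_force: 0.0
```

Call:
{"method": "servo_tool", "body": {
  "plan": [
    [-1,-0.6,0,0,0,0,-1],
    [-1,-0.6,0,0,0,0,-1],
    [-1,-0.6,0,0,0,0,-1],
    [-1,-0.6,0,0,0,0,-1]
  ]
}}

```text
t: 17.25
eef_pos: [0.4639, -0.1878, 0.2258]
orientation: [-2.226, -2.216, -0.001]
wrist_force: [0.6, 1.3, 0.7]
finger_gap: 0.085
grip_force: 0.0
```

Call:
{"method": "servo_tool", "body": {
  "plan": [
    [-1,-0.5,0,0,0,0,-1],
    [-1,-0.5,0,0,0,0,-1],
    [-1,-0.5,0,0,0,0,-1],
    [-1,-0.5,0,0,0,0,-1]
  ]
}}

```text
t: 17.65
eef_pos: [0.4144, -0.2872, 0.2259]
orientation: [-2.225, -2.217, -0.002]
wrist_force: [0.7, 1.1, -0.3]
finger_gap: 0.0853
grip_force: 0.0
```

```bash
python3 - <<'E'
from h import *
s=r.sense();print(s["eef_pos"],s["orientation"])
im=r.snapshot("side");t=r.snapshot("top");cv2.imwrite("pics/s3.png",im);cv2.imwrite("pics/t3.png",t)
for q in((.6475,-.0975),(.635,.1125)):
  for c,i in(("top",t),("side",im)):
    uv=proj(c,[*q,.128])[0]; x,f=fitdisc(i,c,uv,.128,.033);print(c,x,f)
a=cv2.resize(im[150:300,190:340],(450,450));b=cv2.resize(t[150:240,220:345],None,fx=2.7,fy=2.7);o=np.zeros((450,788,3),np.uint8);o[:,:450]=a;o[:b.shape[0],450:450+b.shape[1]]=b;cv2.imwrite("pics/c3.png",o)
E
```

```text
[ 0.41437001 -0.28722969  0.22587551] [-2.22518367e+00 -2.21735114e+00 -1.63266530e-03]
top [ 0.64802127 -0.099007  ] -121.23160552978516
side [ 0.64592357 -0.09739843] -110.73292541503906
top [0.63437193 0.11239551] -118.40897369384766
side [0.63206662 0.11233595] -121.99696350097656
```

View pics/c3.png

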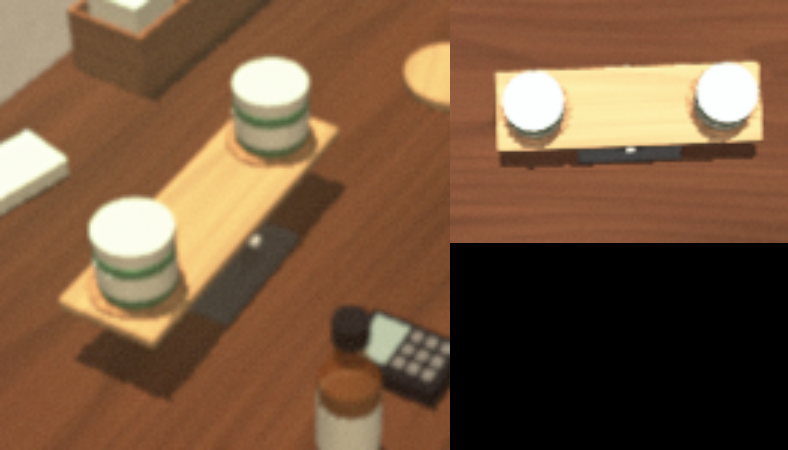

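Both squat jars sit centred on the pads and the tray is level (lids match z = .128 at both pads within 2 mm). Next is the tall jar.

Call:
{"method": "servo_tool", "body": {
  "plan": [
    [-0.06,0,0,0,0,0,-1],
    [-0.06,0,0.2,0,0,0,-1],
    [-0.06,0,0.4,0,0,0,-1],
    [-0.06,0,0.6,0,0,0,-1],
    [-0.06,0,0.8,0,0,0,-1],
    [-0.06,0,0.8,0,0,0,-1]
  ]
}}

```text
t: 18.35
eef_pos: [0.4126, -0.2906, 0.1438]
orientation: [-2.218, -2.217, -0.0]
wrist_force: [-0.4, 0.3, -0.3]
finger_gap: 0.0857
grip_force: 0.0
```

Call:
{"method": "servo_tool", "body": {
  "plan": [
    [0,0,0.3,0,0,0,-1],
    [0,0,0.6,0,0,0,-1],
    [0,0,0.75,0,0,0,-1],
    [0,0,0.75,0,0,0,-1]
  ]
}}

```text
t: 18.75
eef_pos: [0.4129, -0.2915, 0.0701]
orientation: [-2.22, -2.218, 0.0]
wrist_force: [0.2, 0.5, 0.8]
finger_gap: 0.0856
grip_force: 0.0
```

Call:
{"method": "servo_tool", "body": {
  "plan": [
    [0,0,0,0,0,0,0],
    [0,0,0,0,0,0,1],
    [0,0,0,0,0,0,1],
    [0,0,0,0,0,0,1],
    [0,0,0,0,0,0,1],
    [0,0,0,0,0,0,1],
    [0,0,0,0,0,0,1],
    [0,0,0,0,0,0,1]
  ]
}}

```text
t: 19.55
eef_pos: [0.4149, -0.2941, 0.0732]
orientation: [2.221, 2.216, 0.001]
wrist_force: [0.9, 1.7, 6.7]
finger_gap: 0.0529
grip_force: 42.0
```

Call:
{"method": "servo_tool", "body": {
  "plan": [
    [0,0,-0.2,0,0,0,1],
    [0,0,-0.4,0,0,0,1],
    [0,0.2,-0.6,0,0,0,1],
    [-0.1,0.5,-0.6,0,0,0,1],
    [-0.2,0.8,-0.6,0,0,0,1],
    [-0.2,1,-0.6,0,0,0,1],
    [-0.2,1,-0.6,0,0,0,1]
  ]
}}

```text
t: 20.25
eef_pos: [0.5159, -0.3136, 0.1311]
orientation: [2.221, 2.219, 0.001]
wrist_force: [0.3, 0.3, -3.1]
finger_gap: 0.0535
grip_force: 43.9
```

Call:
{"method": "servo_tool", "body": {
  "plan": [
    [-0.1,0.3,0,0,0,0,1],
    [-0.2,0.6,0,0,0,0,1],
    [-0.2,0.74,0,0,0,0,1],
    [-0.2,0.74,0.1,0,0,0,1],
    [-0.2,0.74,0.1,0,0,0,1],
    [-0.2,0.74,0.1,0,0,0,1]
  ]
}}

```text
t: 20.85
eef_pos: [0.5854, -0.3328, 0.1203]
orientation: [-2.222, -2.216, 0.002]
wrist_force: [0.1, 0.8, -3.4]
finger_gap: 0.0529
grip_force: 44.4
```

Call:
{"method": "servo_tool", "body": {
  "plan": [
    [-0.02,0.03,0.1,0,0,0,1],
    [-0.02,0.03,0.2,0,0,0,1],
    [-0.02,0.03,0.26,0,0,0,1],
    [-0.02,0.03,0.3,0,0,0,1],
    [-0.02,0.03,0.34,0,0,0,1],
    [-0.02,0.03,0.34,0,0,0,1]
  ]
}}

```text
t: 21.45
eef_pos: [0.59, -0.3353, 0.0866]
orientation: [-2.223, -2.218, 0.0]
wrist_force: [-0.8, -0.2, -3.4]
finger_gap: 0.053
grip_force: 44.4
```

Call:
{"method": "servo_tool", "body": {
  "plan": [
    [0,0,0.01,0,0,0,1],
    [0,0,0.02,0,0,0,1],
    [0,0,0.03,0,0,0,1],
    [0,0,0.03,0,0,0,1]
  ]
}}

```text
t: 21.85
eef_pos: [0.5908, -0.3358, 0.0853]
orientation: [2.223, 2.218, 0.0]
wrist_force: [-0.8, 0.8, 1.1]
finger_gap: 0.0531
grip_force: 44.8
```

Contact made. Release, lift clear, then move over the small jar.

Call:
{"method": "servo_tool", "body": {
  "plan": [
    [0,0,0,0,0,0,0.4],
    [0,0,0,0,0,0,0],
    [0,0,0,0,0,0,-0.5],
    [0,0,0,0,0,0,-1],
    [0,0,0,0,0,0,-1],
    [0,0,0,0,0,0,-1]
  ]
}}

```text
t: 22.45
eef_pos: [0.5904, -0.3356, 0.0842]
orientation: [2.224, 2.219, -0.0]
wrist_force: [-0.4, 0.3, -0.5]
finger_gap: 0.0855
grip_force: 0.0
```

Call:
{"method": "servo_tool", "body": {
  "plan": [
    [0,0,-0.2,0,0,0,-1],
    [0,0,-0.5,0,0,0,-1],
    [0,0,-1,0,0,0,-1],
    [0,0,-1,0,0,0,-1]
  ]
}}

```text
t: 22.85
eef_pos: [0.5938, -0.3379, 0.1924]
orientation: [2.215, 2.21, 0.004]
wrist_force: [0.7, -0.2, 0.9]
finger_gap: 0.0857
grip_force: 0.0
```

Call:
{"method": "servo_tool", "body": {
  "plan": [
    [1,-0.9,-0.2,0,0,0,-1],
    [1,-0.9,-0.2,0,0,0,-1],
    [1,-0.9,-0.2,0,0,0,-1],
    [1,-0.9,-0.2,0,0,0,-1]
  ]
}}

```text
t: 23.25
eef_pos: [0.4973, -0.2317, 0.2047]
orientation: [-2.22, -2.219, 0.0]
wrist_force: [1.2, -0.2, -0.2]
finger_gap: 0.0851
grip_force: 0.0
```

Call:
{"method": "servo_tool", "body": {
  "plan": [
    [0.8,-0.8,0.8,0,0,0,-1],
    [0.8,-0.8,0.8,0,0,0,-1],
    [0.8,-0.8,0.8,0,0,0,-1],
    [0.8,-0.8,0.8,0,0,0,-1],
    [0.8,-0.8,0.8,0,0,0,-1]
  ]
}}

```text
t: 23.75
eef_pos: [0.4203, -0.1549, 0.1237]
orientation: [-2.223, -2.218, 0.001]
wrist_force: [0.6, -1.7, 0.9]
finger_gap: 0.0852
grip_force: 0.0
```

```bash
python3 - <<'E'
from h import *
s=r.sense();print(s["eef_pos"])
im=r.snapshot("side");t=r.snapshot("top");cv2.imwrite("pics/s4.png",im);cv2.imwrite("pics/t4.png",t)
for q,z,R in(((.589,-.335),.137,.027),((.6475,-.0975),.128,.033),((.635,.1125),.128,.033)):
  for c,i in(("top",t),("side",im)):
    x,f=fitdisc(i,c,proj(c,[*q,z])[0],z,R);print(c,x,f)
E
```

```text
[ 0.42032587 -0.15490715  0.12370953]
top [ 0.58994142 -0.33526837] -116.23910522460938
side [ 0.58827061 -0.33365533] -99.68612670898438
top [ 0.64801911 -0.09907231] -121.16531372070312
side [ 0.64592404 -0.09739845] -112.97166442871094
top [0.63438386 0.11239582] -118.26705169677734
side [0.63206027 0.11233115] -123.201416015625
```

The tall jar is centred and upright on the round board. Next, grasp the small jar.

Call:
{"method": "servo_tool", "body": {
  "plan": [
    [0.01,0.04,0.2,0,0,0,-1],
    [0.01,0.04,0.4,0,0,0,-1],
    [0.01,0.04,0.6,0,0,0,-1],
    [0.01,0.04,0.8,0,0,0,-1],
    [0.01,0.04,1,0,0,0,-1],
    [0.01,0.04,1,0,0,0,-1]
  ]
}}

```text
t: 24.45
eef_pos: [0.4258, -0.1552, 0.0234]
orientation: [-2.225, -2.218, 0.0]
wrist_force: [-1.0, 0.0, -0.3]
finger_gap: 0.0856
grip_force: 0.0
```

Call:
{"method": "servo_tool", "body": {
  "plan": [
    [0,0,0,0,0,0,0],
    [0,0,0,0,0,0,1],
    [0,0,0,0,0,0,1],
    [0,0,0,0,0,0,1],
    [0,0,0,0,0,0,1],
    [0,0,0,0,0,0,1],
    [0,0,0,0,0,0,1],
    [0,0,0,0,0,0,1]
  ]
}}

```text
t: 25.25
eef_pos: [0.4264, -0.155, 0.0257]
orientation: [2.222, 2.216, 0.001]
wrist_force: [-0.3, -0.6, 6.5]
finger_gap: 0.041
grip_force: 40.2
```

Call:
{"method": "servo_tool", "body": {
  "plan": [
    [0,0,-0.3,0,0,0,1],
    [0,0,-0.6,0,0,0,1],
    [0,0,-1,0,0,0,1],
    [0,0,-1,0,0,0,1]
  ]
}}

```text
t: 25.65
eef_pos: [0.4284, -0.156, 0.1295]
orientation: [2.217, 2.212, 0.004]
wrist_force: [1.0, -0.7, -0.0]
finger_gap: 0.0411
grip_force: 41.0
```

Call:
{"method": "servo_tool", "body": {
  "plan": [
    [0,0,-0.3,0,0,0,1],
    [0,0,-0.6,0,0,0,1],
    [0,0,-1,0,0,0,1],
    [0,0,-1,0,0,0,1],
    [0,0,-1,0,0,0,1]
  ]
}}

```text
t: 26.15
eef_pos: [0.4254, -0.1545, 0.2247]
orientation: [2.223, 2.217, 0.001]
wrist_force: [-0.1, 0.4, -1.5]
finger_gap: 0.0412
grip_force: 41.0
```

Call:
{"method": "servo_tool", "body": {
  "plan": [
    [0.4,0,0,0,0,0,1],
    [0.8,0,0,0,0,0,1],
    [1,0,0,0,0,0,1],
    [1,0,0,0,0,0,1]
  ]
}}

```text
t: 26.55
eef_pos: [0.4233, -0.0517, 0.2223]
orientation: [-2.217, -2.22, 0.002]
wrist_force: [0.2, 0.1, -1.4]
finger_gap: 0.0408
grip_force: 41.0
```

Call:
{"method": "servo_tool", "body": {
  "plan": [
    [0.4,0,0,0,0,0,1],
    [0.8,0,0,0,0,0,1],
    [1,0,0,0,0,0,1],
    [1,0,0,0,0,0,1]
  ]
}}

```text
t: 26.95
eef_pos: [0.4245, 0.0471, 0.2229]
orientation: [-2.219, -2.221, 0.002]
wrist_force: [-0.2, -0.9, -0.6]
finger_gap: 0.0414
grip_force: 41.0
```

Call:
{"method": "servo_tool", "body": {
  "plan": [
    [0.4,0,0,0,0,0,1],
    [0.8,0,0,0,0,0,1],
    [1,0,0,0,0,0,1],
    [1,0,0,0,0,0,1]
  ]
}}

```text
t: 27.35
eef_pos: [0.4255, 0.1464, 0.2232]
orientation: [-2.221, -2.221, 0.002]
wrist_force: [-0.4, -0.6, -1.6]
finger_gap: 0.0411
grip_force: 41.0
```

Call:
{"method": "servo_tool", "body": {
  "plan": [
    [0.4,0,0,0,0,0,1],
    [0.8,0,0,0,0,0,1],
    [1,0,0,0,0,0,1],
    [1,0,0,0,0,0,1]
  ]
}}

```text
t: 27.75
eef_pos: [0.4263, 0.246, 0.2233]
orientation: [2.222, 2.22, -0.002]
wrist_force: [0.2, -0.7, -1.9]
finger_gap: 0.0407
grip_force: 41.0
```

Call:
{"method": "servo_tool", "body": {
  "plan": [
    [0.4,0.1,0,0,0,0,1],
    [0.8,0.2,0,0,0,0,1],
    [1,0.2,0,0,0,0,1],
    [1,0.2,0,0,0,0,1]
  ]
}}

```text
t: 28.15
eef_pos: [0.4471, 0.3456, 0.2232]
orientation: [2.223, 2.219, -0.002]
wrist_force: [0.3, -0.5, -1.2]
finger_gap: 0.0411
grip_force: 41.0
```

Call:
{"method": "servo_tool", "body": {
  "plan": [
    [0.3,0,0,0,0,0,1],
    [0.58,0,0,0,0,0,1],
    [0.58,0,0.3,0,0,0,1],
    [0.58,0,0.6,0,0,0,1],
    [0.58,0,1,0,0,0,1],
    [0.58,0,1,0,0,0,1],
    [0.58,0,1,0,0,0,1]
  ]
}}

```text
t: 28.85
eef_pos: [0.4461, 0.4013, 0.124]
orientation: [2.226, 2.216, -0.005]
wrist_force: [0.6, 0.5, -0.6]
finger_gap: 0.041
grip_force: 41.0
```

Call:
{"method": "servo_tool", "body": {
  "plan": [
    [0.04,0.05,0.2,0,0,0,1],
    [0.04,0.05,0.4,0,0,0,1],
    [0.04,0.05,0.6,0,0,0,1],
    [0.04,0.05,0.75,0,0,0,1],
    [0.04,0.05,0.82,0,0,0,1],
    [0.04,0.05,0.82,0,0,0,1]
  ]
}}

```text
t: 29.45
eef_pos: [0.4522, 0.4077, 0.0434]
orientation: [2.225, 2.218, 0.002]
wrist_force: [-0.9, -0.3, -1.0]
finger_gap: 0.0408
grip_force: 41.0
```

Call:
{"method": "servo_tool", "body": {
  "plan": [
    [0,0,0.02,0,0,0,1],
    [0,0,0.04,0,0,0,1],
    [0,0,0.05,0,0,0,1],
    [0,0,0.05,0,0,0,1]
  ]
}}

```text
t: 29.85
eef_pos: [0.4516, 0.4081, 0.0378]
orientation: [2.224, 2.219, 0.002]
wrist_force: [0.3, 0.2, 1.2]
finger_gap: 0.041
grip_force: 41.3
```

Contact made. Release and retreat.

Call:
{"method": "servo_tool", "body": {
  "plan": [
    [0,0,0,0,0,0,0.6],
    [0,0,0,0,0,0,0.2],
    [0,0,0,0,0,0,-0.3],
    [0,0,0,0,0,0,-1],
    [0,0,0,0,0,0,-1],
    [0,0,0,0,0,0,-1]
  ]
}}

```text
t: 30.45
eef_pos: [0.451, 0.4077, 0.0371]
orientation: [2.224, 2.219, -0.001]
wrist_force: [0.4, -0.1, -0.0]
finger_gap: 0.0857
grip_force: 0.0
```

Call:
{"method": "servo_tool", "body": {
  "plan": [
    [0,0,-0.2,0,0,0,-1],
    [0,0,-0.5,0,0,0,-1],
    [0,0,-1,0,0,0,-1],
    [0,0,-1,0,0,0,-1]
  ]
}}

```text
t: 30.85
eef_pos: [0.4549, 0.4105, 0.1445]
orientation: [2.223, 2.217, 0.019]
wrist_force: [1.4, 1.2, -0.3]
finger_gap: 0.0855
grip_force: 0.0
```

Call:
{"method": "servo_tool", "body": {
  "plan": [
    [0,0,-1,0,0,0,-1],
    [0,0,-1,0,0,0,-1],
    [0,0,-1,0,0,0,-1],
    [0,0,-1,0,0,0,-1]
  ]
}}

```text
t: 31.25
eef_pos: [0.4523, 0.4086, 0.2388]
orientation: [2.224, 2.218, 0.006]
wrist_force: [0.6, 0.1, -0.6]
finger_gap: 0.0857
grip_force: 0.0
```

Call:
{"method": "servo_tool", "body": {
  "plan": [
    [-1,0.3,0,0,0,0,-1],
    [-1,0.3,0,0,0,0,-1],
    [-1,0.3,0,0,0,0,-1],
    [-1,0.3,0,0,0,0,-1]
  ]
}}

```text
t: 31.65
eef_pos: [0.4804, 0.3062, 0.2355]
orientation: [-2.226, -2.215, 0.005]
wrist_force: [0.2, 0.5, 0.0]
finger_gap: 0.0852
grip_force: 0.0
```

Call:
{"method": "servo_tool", "body": {
  "plan": [
    [-1,0,0,0,0,0,-1],
    [-1,0,0,0,0,0,-1],
    [-1,0,0,0,0,0,-1],
    [-1,0,0,0,0,0,-1],
    [-1,0,0,0,0,0,-1]
  ]
}}

```text
t: 32.15
eef_pos: [0.4805, 0.2093, 0.2368]
orientation: [-2.222, -2.22, 0.0]
wrist_force: [0.5, -0.3, 0.7]
finger_gap: 0.0854
grip_force: 0.0
```

```bash
python3 - <<'E'
from h import *
s=r.sense();print(s["eef_pos"])
im=r.snapshot("side");t=r.snapshot("top")
for q,z,R in(((.4514,.4055),.07,.021),((.589,-.335),.137,.027),((.6475,-.0975),.128,.033),((.635,.1125),.128,.033)):
  for c,i in(("top",t),("side",im)):
    x,f=fitdisc(i,c,proj(c,[*q,z])[0],z,R);print(c,x,f)
cv2.imwrite("pics/c5.png",cv2.resize(im,(780,585)))
cv2.imwrite("pics/t5.png",cv2.resize(t[130:300,80:460],None,fx=2,fy=2))
E
```

```text
[0.48048847 0.20928627 0.23676007]
top [0.45099501 0.4108467 ] -108.13844299316406
side [0.45020011 0.40949062] -141.50701904296875
top [ 0.59003077 -0.33518296] -116.04739379882812
side [ 0.58834461 -0.33360896] -101.37325286865234
top [ 0.64801811 -0.09907291] -121.06623077392578
side [ 0.6364114  -0.08341921] -22.75316619873047
top [0.63437335 0.11230426] -118.39374542236328
side [0.63161395 0.11037138] -92.61630249023438
```

View pics/c5.png

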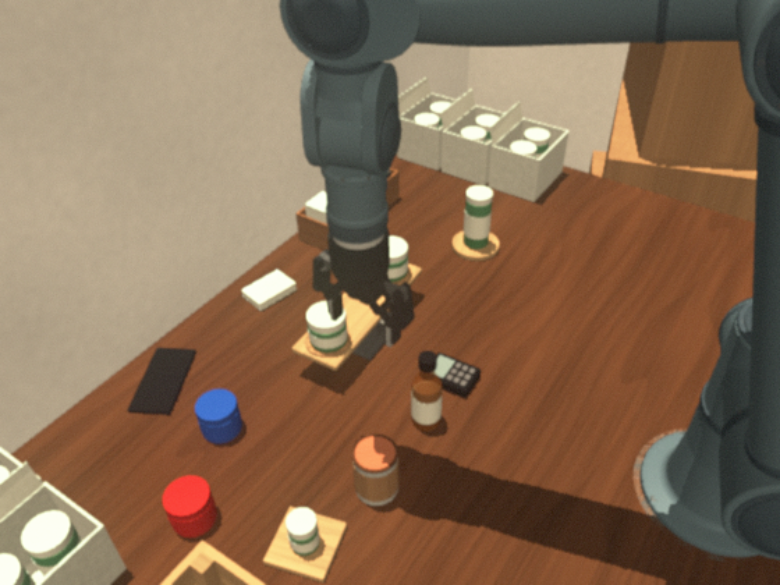

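View pics/t5.png

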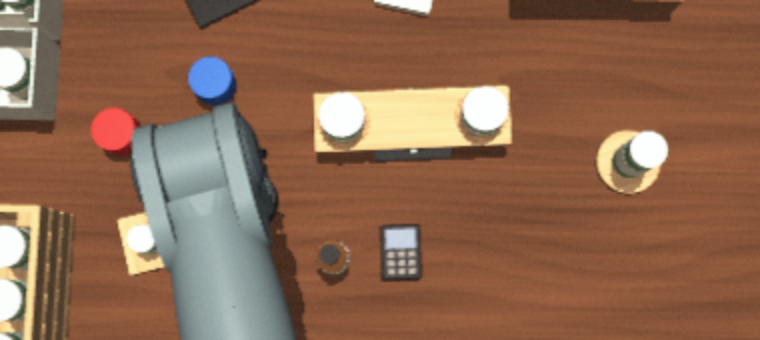

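Both views show all four jars upright on their places. The small jar is about 5 mm off centre, the others within 2–3 mm, and the tin and bottle have not moved.

```bash
python3 -c "
from station import r
print(r.finish_job())"
```

```text
the job is handed in; nothing more can be done
None
```

The job is handed in, though no verdict came back: both squat jars are centred on the level tray, the tall jar is on the round board, and the small jar is on the square board about 5 mm off centre (15 mm allowed).

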